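# Snap the retaining clip onto an optics pivot with the fork tool

### The job

One of the two lens pivots is missing its retaining clip: the clip lies on the pivot's plate with its open side towards the post. Pick up the fork tool by its handle, use it to push the clip sideways along the plate until it snaps fully home in the groove of the post, then stand the fork upright back on its rubber mat and let go. Do not touch the clip with the gripper or the arm, and leave the other things on the table where they are.

Things in the scene. Friction and masses are not known exactly. Their poses are not given: they have to be found in the camera images.
- bare_pivot: Fixed lens pivot with no clip. Black block 100 mm wide, 18 mm high, on it a grey metal plate 86 mm wide, flat top 26 mm above the table, both from x = -115 to +85 mm. A steel post rises at the origin; a flat lens in a black ring, 48 mm across and 9 mm high, lies on the plate at x = 54 mm. Origin: post's axis at table level. x points from post to lens, z up. The clip is pushed along +x.
- groove (a point): Post axis at the plate's top (26 mm above the table) on the pivot with no clip; axes as bare_pivot. The groove is 28 mm in diameter and 11 mm high, directly on the plate; above it is the post's head, 38 mm in diameter, top 48 mm above the table.
- clip: Loose dark U-shaped spring-steel clip, 8 mm thick, 46 mm wide, x from -24 (flat outer face of its back bar) to +18 mm; two springy arms end in round nibs 18 mm apart, open towards +x. Lies flat on the bare pivot's plate, 46 to 70 mm behind the post, up to 10 mm off its x axis and 0.25 rad askew. Origin: centre of the circle it grips, at its underside; it coincides with groove when home.
- clip_back (a point): Middle of the clip back's outer face, 24 mm behind the clip's origin, 4 mm above its underside: where the fork pushes. The nibs meet the post 26 mm before home; passing it takes about 8 N (more if the fork drags on the plate: carry it some 3 mm clear), then, about 12 mm before home, the arms snap round the groove and draw the clip in. Home, it stops hard against the post.
- clipped_pivot: Fixed lens pivot of the same make that already has its clip on; needs nothing. Origin and axes as bare_pivot.
- fork: Loose upright fork tool, 0.17 to 0.35 kg. Steel foot 6 mm thick, 66 mm wide, from x = -30 to +45 mm. From its flat front face (x = 45 mm) two prongs reach to x = 66 mm, 50 mm apart inside, flaring outwards: the clip's back fits between them, flat against the face. Square black handle 20 x 20 mm, top 64 mm above the underside. Origin: handle's axis at the underside; x from handle to prongs, z up.
- fork_mid (a point): Point on the underside of the fork's foot, 12 mm ahead of the fork's origin along its x, near the foot's middle.
- mat: Fixed dark rubber mat 200 x 150 x 3 mm (x, y, z), lying on the table. Origin: centre of its underside.
- hex_key: Loose L-shaped steel key 85 x 30 x 6 mm lying on the table; leave it. Origin: middle of the long leg, underside.
- retaining_ring: Loose black ring 35 mm across, 6 mm high; leave it. Origin: centre of its underside.
- lens_tin: Loose round aluminium tin 52 mm across, 24 mm high; leave it. Origin: centre of its underside.
- spare_post: Loose plain steel post standing on end, 25 mm in diameter, 75 mm high; leave it. Origin: centre of its underside.
- post_holder: Loose black post holder standing on end, 32 mm in diameter, 60 mm high, with a small side screw; leave it. Origin: centre of its underside.
- driver: Loose screwdriver 170 mm long lying on the table; leave it. Origin: under its middle, x towards the tip.
- screw_bin: Loose open grey plastic bin 90 x 70 x 35 mm; leave it. Origin: centre of its underside.
Things that resemble listed ones, but are neither listed nor needed, are in the scene too. Several things have the shape of the clip; the one meant has the colours described above.

How it is judged:
By the outcome, as a careful person would: the job done as asked, in the order asked, and still so for the second after the job is handed in, with the robot touching nothing.
It also fails if it takes over 51 s, if anything falls off the work surface, if the arm or the gripper's body presses on something with over 40 N, if the wrist force passes 120 N, or if a joint passes its speed limit or range.

### The arm

A 7-joint arm with a two-finger parallel gripper is mounted at the origin on the work surface. World frame = base frame: x ahead of the robot, y to its left, z up, the work surface at z = 0. Lengths are in m, angles in rad, forces in N, time in s.
With the tool pointing down it reaches from about 0.35 to 0.9 m from the base axis. Payload 8.1 kg.
Tool frame: the origin (TCP) lies midway between the tips of the shut fingers; the grasp point (between the pads) lies 19 mm behind it; z points along the fingers, y is the direction in which the jaws open and shut (so a half turn about z gives the same grasp; the last joint's range is limited). The gripper opens to 92 mm and grips with 3 to 60 N. Pads are 19 mm wide; open, the fingers measure 130 mm over their backs; the gripper's body (75 mm by 190 mm) begins 47 mm behind the grasp point.
Start: joints at [1.06, 0.434, 0.025, 1.573, -0.012, 1.134, -0.075], TCP at [0.248, -0.574, 0.227] pointing down, gripper open.
Joint ranges: [-2.62, 2.62], [-0.44, 2.09], [-1.27, 1.32], [0.08, 2.57], [-1.32, 4.46], [0.12, 2], [-2.74, 2.74]. Speed limits (rad/s): [2.22, 2.22, 3.01, 3.01, 3.14, 3.14, 3.14].

### API

Orientations are given as a unit quaternion [w, x, y, z].
In Python, from workcell import monitor, grab_frame, bot gives the robot as it stands. The module is installed in compiled form; this text tells all that it offers.
- The arm moves only by the tool carry_out, never from a script. Its argument "deltas" is a list of rows, each an object with "translation": the shift along the tool's x, y, z in mm, a list of three; "twist": the turn, a rotation vector about the tool's x, y, z in degrees, a list of three; "hand": the opening, from 0 (shut) to 1 (fully open). In form: [{"translation": [tx, ty, tz], "twist": [wx, wy, wz], "hand": hand}, ...]. A call has 1 to 10 rows; each row is the pose to reach, as a shift and turn from the pose commanded when the call began, along the tool's axes at that moment; what a row does not reach only later rows make up. A row lasts 1/8 s, in which the tool goes at most 62.5 mm and 10.7 degrees, less where a joint would pass 70% of its speed; a pose out of reach is approached as far as the arm can. A call with a gripper value outside its range is refused whole. The fingers move at their own pace and stop on an object; the grip force is fixed at half the most. Time passes only in rows, so rows that repeat a pose let the fingers close. It gives the time, the measured TCP pose, the force and the opening at its end, in the units of the state.
- monitor.sense(): the state, without advancing time (a new reading comes with each control period).
- grab_frame(name): name is "scene" or "side" or "wrist"; returns a dict with "image" (420x560x3 uint8, red, green, blue), "range_z" (420x560 float32, m along the optical axis (not along the pixel's ray), 0 where there is no reading), "camera_matrix" (3x3 intrinsics, pixels), "view" (4x4, takes a point from world to camera coordinates); the wrist camera has in their place "tool_from_camera" (4x4, takes a point from camera to tool coordinates, whose origin is the TCP and whose axes are the flange's). Camera axes: x right, y down, z forward; pixel columns grow to the right and rows downward; lengths in m; the calibration is good to about 2 mm. A picture is of the moment at which its call begins: read the wrist's pose just before it.
- bot.hand_in(): hands the job in, once; it reports no verdict.
The state is a dict: "t": time; "joint_positions": joint angles; "qvel": joint speeds; "effort": joint torques, N m; "tool_pos": TCP position; "eef_rot": TCP orientation; "wrist_force": force on the tool from outside, world axes, zero at the start; "moment": the same for the moment, N m; "grip_width": finger opening in m.
Only numpy, scipy, OpenCV 4.12 (cv2) and the standard library are available. Lean on these libraries where they do the work, as an engineer would, in place of code of your own. Each camera call takes 0.05 s, during which the arm holds its last target.

## Working session

There is one attempt and no reset: what is moved stays moved. The work goes in short steps, Python scripts to look and compute and a tool call to move; the robot and the scene stay as the last step left them, time stands still between calls to the robot, and variables do not carry over. Pictures are saved under pics/ and viewed, and the job is handed in when it is done.

Besides the shell and the picture viewer there is one more tool, called after "Request:" as a command line: name --argument value ..., lists and objects as JSON in quotes. carry_out: Moves the arm, as the interface text tells. Its arguments: {"type":"object","properties":{"deltas":{"type":"array"}},"required":["deltas"]}

```bash
mkdir -p pics && cat > h.py <<'E'
import numpy as np, cv2
from workcell import monitor, grab_frame, bot
from scipy.spatial.transform import Rotation as R
def T():
    s=monitor.sense(); q=s['eef_rot']
    M=np.eye(4); M[:3,:3]=R.from_quat([q[1],q[2],q[3],q[0]]).as_matrix(); M[:3,3]=s['tool_pos']; return M
def grab(name):
    tw=T(); f=grab_frame(name)
    f['c2w']= tw@f['tool_from_camera'] if name=='wrist' else np.linalg.inv(f['view'])
    return f
def cloud(f):
    z=f['range_z']; K=f['camera_matrix']; v,u=np.mgrid[:z.shape[0],:z.shape[1]]
    P=np.stack([(u-K[0,2])*z/K[0,0],(v-K[1,2])*z/K[1,1],z],-1)
    W=P@f['c2w'][:3,:3].T+f['c2w'][:3,3]; W[z==0]=np.nan; return W
def save(n,img,s=1):
    cv2.imwrite('pics/'+n,cv2.resize(img[...,::-1],None,fx=s,fy=s,interpolation=cv2.INTER_CUBIC))
E
python3 - <<'E'
from h import *
print(monitor.sense())
for n in ('scene','side','wrist'):
    f=grab(n); save(n+'0.png',f['image']); np.save(n+'0.npy',cloud(f)); np.save(n+'0i.npy',f['image'])
    print(n,f['c2w'][:3,3].round(3),f['camera_matrix'][0,0])
E
```

```text
{'t': 0.0, 'joint_positions': array([ 1.06037408,  0.43522849,  0.02497086,  1.57408438, -0.01160004,
        1.13401107, -0.07514559]), 'qvel': array([-0.00044884,  0.00217215,  0.00023899,  0.00073592, -0.00152495,
        0.00140724,  0.00241551]), 'effort': array([-1.93107786e-03, -6.67856669e+01,  9.83639807e-01, -3.14450204e+01,
       -6.07229560e-02,  4.30070807e-02,  2.31815529e-04]), 'tool_pos': array([ 0.24762783, -0.57329482,  0.22594645]), 'eef_rot': array([-7.59071190e-04,  9.79293231e-01,  2.02445396e-01, -2.29989665e-04]), 'wrist_force': array([-0.38290857, -1.03484742, -0.22858426]), 'moment': array([ 0.01937993, -0.01250396,  0.00028733]), 'grip_width': 0.0916678975773299}
scene [1.782 0.226 1.089] 531.5642708209152
side [ 0.477 -0.827  1.028] 508.94785313630723
wrist [ 0.322 -0.542  0.385] 370.5780087303071
```

View pics/scene0.png

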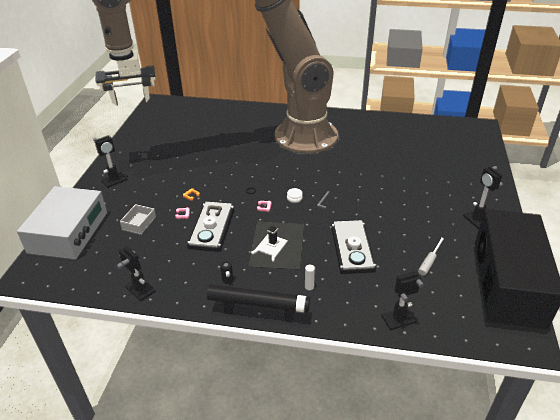

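View pics/side0.png

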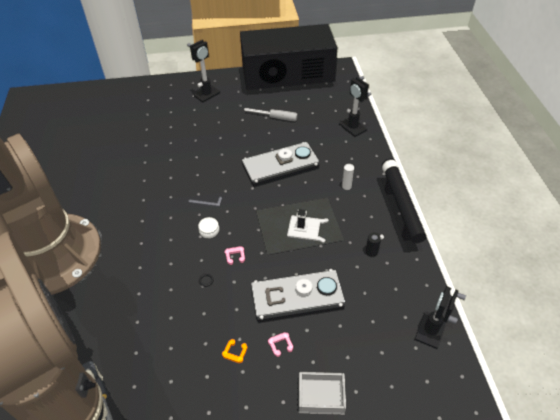

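View pics/wrist0.png

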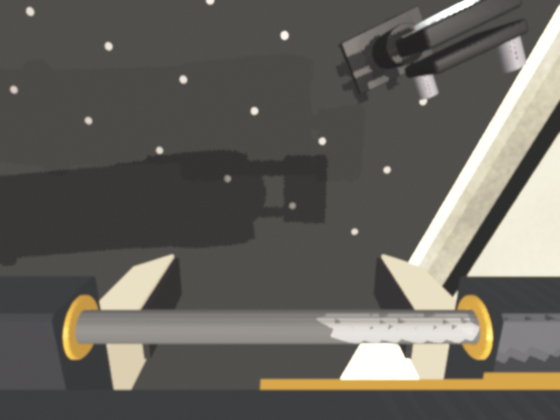

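The side view shows the dark clip at (275,296) on the near pivot's plate. Clip-shaped decoys lie at (235,254) and (281,343), both pink, and at (234,350), orange. The far pivot is at (281,162) and the fork stands on its mat at (303,226). Only (275,296) is dark and on a plate, so I'll confirm it in a crop and measure.

```bash
python3 - <<'E'
from h import *
i=np.load('side0i.npy'); 
a=cv2.resize(i[130:330,220:380],None,fx=3.7,fy=3,interpolation=cv2.INTER_CUBIC); save('crop1.png',a)
W=np.load('side0.npy')
for n,(u,v) in dict(bareplate=(290,308),post=(304,286),lens=(327,286),clip=(267,297),fork=(301,213),foot=(303,232),mat=(275,235),post2=(285,155),lens2=(303,153)).items(): print(n,W[v,u].round(3))
# plate of bare pivot: height band 0.022-0.030
m=(abs(W[...,2]-.026)<.003)
for nm,sl in dict(bare=(slice(265,325),slice(245,350)),clipped=(slice(140,185),slice(235,325))).items():
    P=W[sl][m[sl]][:,:2]; r=cv2.minAreaRect((P*1000).astype(np.float32)); print(nm,len(P),r)
E
```

```text
bareplate [ 0.57  -0.256  0.026]
post [ 0.607 -0.217  0.047]
lens [ 0.661 -0.216  0.034]
clip [ 0.522 -0.223  0.031]
fork [ 0.634 -0.017  0.066]
foot [ 0.638 -0.033  0.008]
mat [ 0.566 -0.027  0.002]
post2 [0.628 0.219 0.045]
lens2 [0.682 0.231 0.034]
bare 1829 ((592.6198120117188, -218.09718322753906), (199.82020568847656, 96.25929260253906), 1.94403874874115)
clipped 909 ((615.4488525390625, 217.04701232910156), (200.6346435546875, 98.02659606933594), 14.036401748657227)
```

View pics/crop1.png

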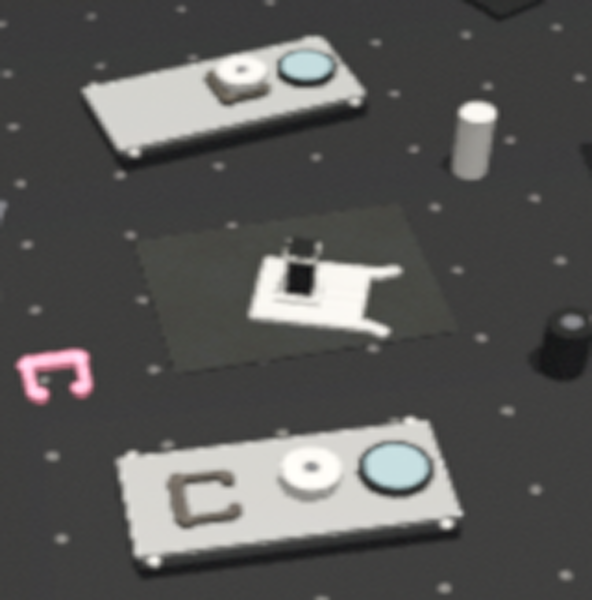

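The crop confirms it: the dark U clip lies on the bare pivot's plate with its opening towards the post, while the far pivot has its clip on. Next I estimate the fork and clip poses and plan the first viewing move.

```bash
cat >> h.py <<'E'
def rel(p,yaw_y,M=None):
    """goal TCP p, tool pointing down, tool-y at world angle yaw_y (deg); -> translation mm, twist deg in tool axes"""
    M=T() if M is None else M
    a=np.radians(yaw_y); y=np.array([np.cos(a),np.sin(a),0]); z=np.array([0,0,-1.]); G=np.stack([np.cross(y,z),y,z],1)
    return (M[:3,:3].T@(np.array(p)-M[:3,3])*1000).round(1), np.degrees(R.from_matrix(M[:3,:3].T@G).as_rotvec()).round(2)
E
python3 - <<'E'
from h import *
W=np.load('side0.npy'); I=np.load('side0i.npy')
# fork foot
s=(slice(205,250),slice(280,335)); P=W[s].reshape(-1,3); C=I[s].reshape(-1,3)
m=(abs(P[:,2]-.009)<.004)&(C.min(1)>120); print('foot',m.sum(),cv2.minAreaRect((P[m,:2]*1000).astype(np.float32)))
t=(P[:,2]>.055); print('handle',P[t].mean(0) if t.any() else 0)
s=(slice(280,312),slice(258,292)); P=W[s].reshape(-1,3); C=I[s].reshape(-1,3)
m=C.max(1)<130; m&=P[:,2]>.024; print('clip',m.sum(),P[m].mean(0),cv2.minAreaRect((P[m,:2]*1000).astype(np.float32)))
# tall things
Wa=np.load('scene0.npy'); h=(Wa[...,2]>.09)&(Wa[...,0]>.15)&(Wa[...,0]<1.2)&(abs(Wa[...,1])<.9)
n,l,st,c=cv2.connectedComponentsWithStats(h.astype(np.uint8))
for k in range(1,n):
    if st[k,4]>20: q=Wa[l==k]; print(q.min(0).round(2),q.max(0).round(2))
print(rel([.53,-.35,.28],-8))
E
```

```text
foot 500 ((650.0283813476562, -19.329547882080078), (77.04779052734375, 96.80255889892578), 71.78255462646484)
handle [ 0.63544957 -0.01882811  0.06466601]
clip 124 [ 0.53682192 -0.22389427  0.03249714] ((539.5636596679688, -222.55487060546875), (38.09371566772461, 44.56184387207031), 1.2367945909500122)
[ 0.18 -0.67  0.23] [ 0.32 -0.47  0.59]
[ 0.37 -0.66  0.09] [ 0.43 -0.6   0.17]
[0.38 0.58 0.09] [0.45 0.64 0.19]
[ 0.57 -0.73  0.09] [ 0.8  -0.56  0.1 ]
[0.55 0.57 0.09] [0.86 0.73 0.16]
[ 0.85 -0.37  0.09] [ 0.91 -0.31  0.15]
[0.85 0.34 0.11] [0.9  0.4  0.17]
(array([347.8, -93.2, -53.8]), array([-6.000e-02, -3.000e-02, -5.864e+01]))
```

Request:
carry_out --deltas '[{"translation":[45,-12,-30],"twist":[0,0,-6],"hand":1},{"translation":[100,-28,-54],"twist":[0,0,-14],"hand":1},{"translation":[160,-45,-54],"twist":[0,0,-22],"hand":1},{"translation":[220,-60,-54],"twist":[0,0,-30],"hand":1},{"translation":[275,-75,-54],"twist":[0,0,-38],"hand":1},{"translation":[320,-87,-54],"twist":[0,0,-44],"hand":1},{"translation":[348,-93,-54],"twist":[0,0,-48],"hand":1},{"translation":[348,-93,-54],"twist":[0,0,-48],"hand":1}]'

```text
t: 1.15
tool_pos: [0.5319, -0.3488, 0.2802]
eef_rot: [-0.0, 0.811, 0.585, 0.0]
wrist_force: [0.2, -0.1, -1.1]
grip_width: 0.0916
```

```bash
python3 - <<'E'
from h import *
s=monitor.sense(); print(s['t'],s['tool_pos'],s['wrist_force'],s['joint_positions'].round(2))
f=grab('wrist'); save('w1.png',f['image']); np.save('w1.npy',cloud(f)); np.save('w1i.npy',f['image']);print(T().round(3))
E
```

```text
1.15 [ 0.53189639 -0.34878995  0.28022028] [ 0.1628169  -0.07910228 -1.09561976] [ 0.66  0.43 -0.25  1.45  0.11  1.27  0.08]
[[ 0.32   0.948 -0.001  0.53 ]
 [ 0.948 -0.32  -0.    -0.351]
 [-0.    -0.001 -1.     0.28 ]
 [ 0.     0.     0.     1.   ]]
```

View pics/w1.png

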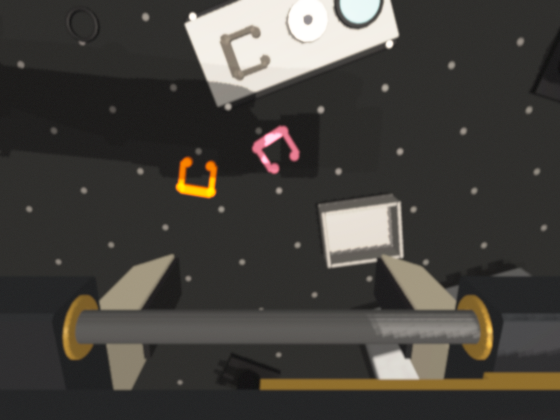

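The view shows the post at (308,20) and the clip at (245,50), both near the top edge. I'll move so the pivot and the fork are both in frame.

Request:
carry_out --deltas '[{"translation":[60,1,0],"twist":[0,0,0],"hand":1},{"translation":[120,3,0],"twist":[0,0,0],"hand":1},{"translation":[120,3,0],"twist":[0,0,0],"hand":1},{"translation":[120,3,0],"twist":[0,0,0],"hand":1}]'

```text
t: 1.7
tool_pos: [0.5706, -0.24, 0.2807]
eef_rot: [0.0, 0.813, 0.582, -0.001]
wrist_force: [-0.3, -0.4, 0.6]
grip_width: 0.092
```

```bash
python3 - <<'E'
from h import *
f=grab('wrist'); save('w2.png',f['image'],1.4); np.save('w2.npy',cloud(f)); np.save('w2i.npy',f['image']);print(T().round(3))
E
```

```text
[[ 0.323  0.946 -0.001  0.57 ]
 [ 0.946 -0.323 -0.002 -0.241]
 [-0.002 -0.    -1.     0.281]
 [ 0.     0.     0.     1.   ]]
```

View pics/w2.png

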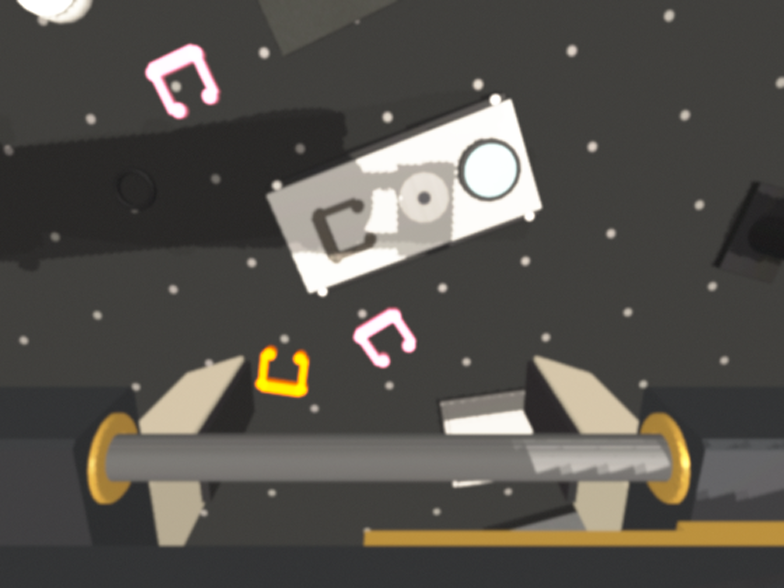

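The post is at about (303,141) in native pixels, the lens at (350,121) and the clip at (246,163). Measuring from the cloud.

```bash
python3 - <<'E'
from h import *
W=np.load('w2.npy'); I=np.load('w2i.npy').astype(int)
s=(slice(60,215),slice(185,395)); P=W[s]; Z=P[...,2]
plate=P[(abs(Z-.026)<.0035)|(abs(Z-.0345)<.004)|(abs(Z-.048)<.003)]
print('pz', np.nanmedian(P[(abs(Z-.026)<.004)][:,2]))
r=cv2.minAreaRect((plate[:,:2]*1000).astype(np.float32)); print('plate',r)
def comp(mask,lo=40):
    n,l,st,c=cv2.connectedComponentsWithStats(mask.astype(np.uint8),connectivity=8)
    for k in range(1,n):
        if st[k,4]>lo:
            q=P[l==k]; rr=cv2.minAreaRect((q[:,:2]*1000).astype(np.float32)); cc=cv2.minEnclosingCircle((q[:,:2]*1000).astype(np.float32))
            print(st[k,4],c[k]+[185,60],'mean',(q.mean(0)*1000).round(1),'rect',np.round(rr[0],1),np.round(rr[1],1),round(rr[2],1),'circ',np.round(cc[0],1),round(cc[1],1))
print('head');comp(abs(Z-.047)<.004)
print('h34');comp((Z>.0298)&(Z<.040))
# 2mm height image top-down
g=np.zeros((600,800,3),np.uint8)
u=((W[...,0]-.47)*3000); v=((-.15-W[...,1])*3000)
E
```

```text
pz 0.02649833420149783
plate ((592.8854370117188, -214.25794982910156), (200.16366577148438, 97.90106201171875), 1.7763347625732422)
head
1025 [302.53560976 139.72195122] mean [ 607.9 -213.8   48.5] rect [ 607.9 -213.9] [36.4 37. ] 27.1 circ [ 607.8 -214.2] 18.9
h34
1630 [349.55889571 120.12760736] mean [ 661.6 -211.9   35.9] rect [ 661.8 -212.8] [46.6 47.3] 71.2 circ [ 661.7 -212.5] 23.9
754 [242.27320955 164.43236074] mean [ 537.4 -219.9   34.3] rect [ 541.5 -220.3] [42.2 45.7] 1.9 circ [ 540.4 -220.4] 27.2
```

Request:
carry_out --deltas '[{"translation":[55,-4,10],"twist":[0,0,0],"hand":1},{"translation":[110,-9,25],"twist":[0,0,0],"hand":1},{"translation":[141,-11,30],"twist":[0,0,0],"hand":1},{"translation":[141,-11,30],"twist":[0,0,0],"hand":1},{"translation":[141,-11,30],"twist":[0,0,0],"hand":1}]'

```text
t: 2.38
tool_pos: [0.6059, -0.1035, 0.2507]
eef_rot: [0.001, 0.813, 0.582, -0.001]
wrist_force: [0.7, -0.2, 0.9]
grip_width: 0.0919
```

```bash
python3 - <<'E'
from h import *
f=grab('wrist'); save('w3.png',f['image'],1.4); W=cloud(f);np.save('w3.npy',W); np.save('w3i.npy',f['image']);print(T().round(3))
s=(slice(0,280),slice(150,430)); P=W[s]; Z=P[...,2]
def comp(mask,lo=40):
    n,l,st,c=cv2.connectedComponentsWithStats(mask.astype(np.uint8),connectivity=8)
    for k in range(1,n):
        if st[k,4]>lo:
            q=P[l==k]; rr=cv2.minAreaRect((q[:,:2]*1000).astype(np.float32))
            print(st[k,4],c[k]+[150,0],'mean',(q.mean(0)*1000).round(1),'rect',np.round(rr[0],1),np.round(rr[1],1),round(rr[2],1))
print('handle');comp(abs(Z-.067)<.005)
print('foot');comp((abs(Z-.009)<.0035),200)
print('mat',np.nanmedian(Z[abs(Z-.003)<.003]))
E
```

```text
[[ 0.323  0.946 -0.     0.606]
 [ 0.946 -0.323 -0.002 -0.104]
 [-0.001  0.    -1.     0.251]
 [ 0.     0.     0.     1.   ]]
handle
620 [275.50806452  78.48709677] mean [635.7 -13.4  67. ] rect [635.7 -13.3] [20.8 20.4] 71.2
foot
4451 [288.13682319  79.20422377] mean [648.1 -16.1   9.6] rect [652.1 -19.1] [76.8 96.2] 72.3
257 [159.05447471 186.15564202] mean [477.6 -75.8   8.2] rect [477.4 -75.3] [42.  11.4] 84.8
331 [285.05438066 225.70392749] mean [ 594.5 -164.7    9.1] rect [ 591.1 -164.8] [198.1   1.5] 1.8
mat 0.0015877778043784097
```

View pics/w3.png

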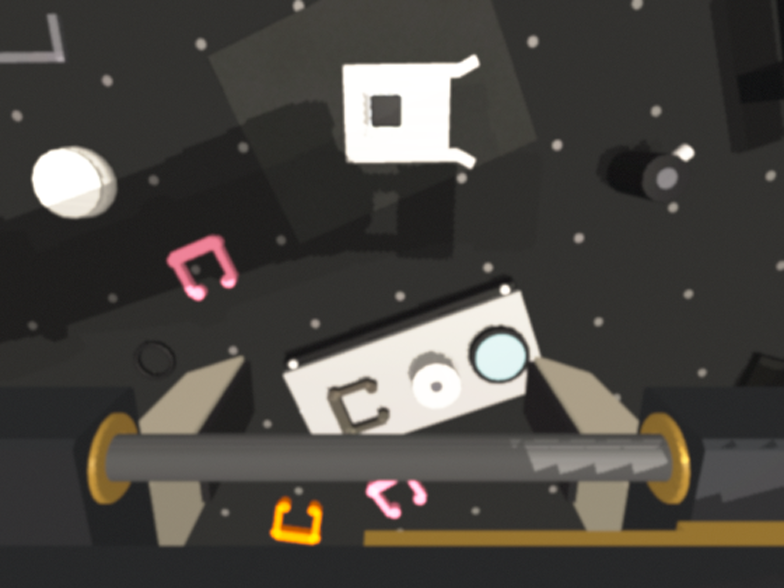

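The fork's handle is at (276,78) native with its prongs to the right. That puts it at (635.5, -13.4) mm with yaw about -18.5°, already in line with the jaws. I move above it and descend.

Request:
carry_out --deltas '[{"translation":[50,-1,0],"twist":[0,0,0],"hand":1},{"translation":[95,-1.5,20],"twist":[0,0,-0.5],"hand":1},{"translation":[95,-1.5,70],"twist":[0,0,-0.5],"hand":1},{"translation":[95,-1.5,120],"twist":[0,0,-0.5],"hand":1},{"translation":[95,-1.5,165],"twist":[0,0,-0.5],"hand":1},{"translation":[95,-1.5,200],"twist":[0,0,-0.5],"hand":1},{"translation":[95,-1.5,225],"twist":[0,0,-0.5],"hand":1},{"translation":[95,-1.5,237],"twist":[0,0,-0.5],"hand":1},{"translation":[95,-1.5,237],"twist":[0,0,-0.5],"hand":1}]'

```text
t: 3.55
tool_pos: [0.6351, -0.0113, 0.0135]
eef_rot: [0.0, 0.81, 0.586, -0.0]
wrist_force: [0.7, 0.1, -0.3]
grip_width: 0.0917
```

```bash
python3 - <<'E'
from h import *
f=grab('wrist'); save('w4.png',f['image']); print(monitor.sense()['wrist_force'],T().round(4))
f=grab('side'); save('s4.png',f['image'][170:280,240:380],5)
E
```

```text
[-0.36632882  0.49370714  0.59373592] [[ 3.125e-01  9.499e-01  7.000e-04  6.357e-01]
 [ 9.499e-01 -3.125e-01 -3.000e-04 -1.090e-02]
 [-1.000e-04  7.000e-04 -1.000e+00  1.430e-02]
 [ 0.000e+00  0.000e+00  0.000e+00  1.000e+00]]
```

View pics/w4.png

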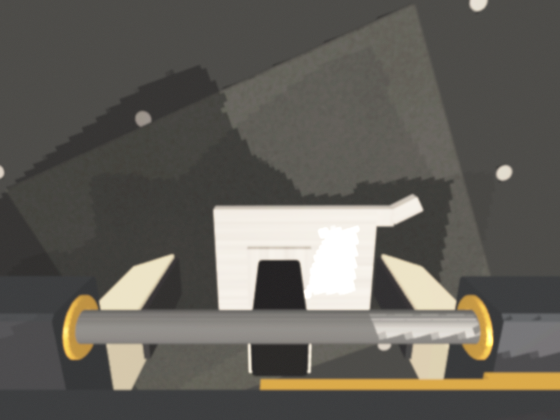

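View pics/s4.png

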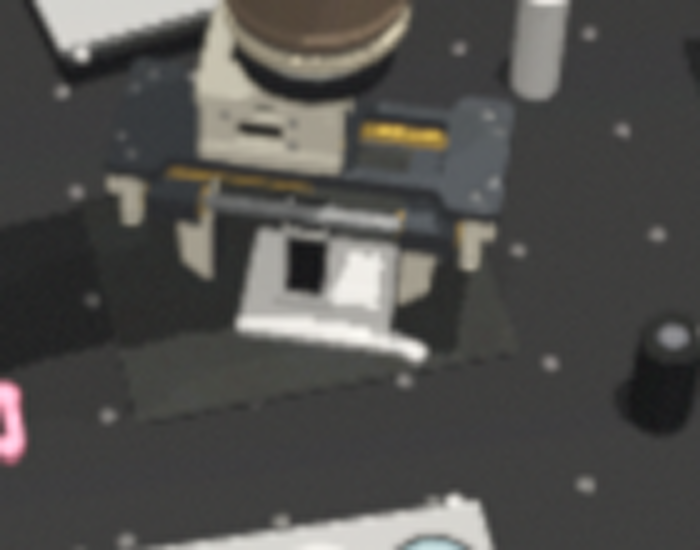

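The handle is between the fingers, with the foot below the tips. I correct by 2 mm and close.

Request:
carry_out --deltas '[{"translation":[-2,0,0],"twist":[0,0,0],"hand":1},{"translation":[-2,0,0],"twist":[0,0,0],"hand":0},{"translation":[-2,0,0],"twist":[0,0,0],"hand":0},{"translation":[-2,0,0],"twist":[0,0,0],"hand":0},{"translation":[-2,0,0],"twist":[0,0,0],"hand":0},{"translation":[-2,0,0],"twist":[0,0,0],"hand":0},{"translation":[-2,0,0],"twist":[0,0,0],"hand":0}]'

```text
t: 4.53
tool_pos: [0.6346, -0.0119, 0.0137]
eef_rot: [-0.0, 0.81, 0.587, -0.0]
wrist_force: [0.3, -0.1, -0.5]
grip_width: 0.0365
```

Request:
carry_out --deltas '[{"translation":[0,0,0],"twist":[0,0,0],"hand":0},{"translation":[0,0,0],"twist":[0,0,0],"hand":0},{"translation":[0,0,0],"twist":[0,0,0],"hand":0},{"translation":[0,0,0],"twist":[0,0,0],"hand":0}]'

```text
t: 5.03
tool_pos: [0.6347, -0.012, 0.0137]
eef_rot: [0.0, 0.81, 0.587, 0.0]
wrist_force: [1.6, -1.0, -1.0]
grip_width: 0.0195
```

Request:
carry_out --deltas '[{"translation":[0,0,-5],"twist":[0,0,0],"hand":0},{"translation":[0,0,-20],"twist":[0,0,0],"hand":0},{"translation":[0,0,-50],"twist":[0,0,0],"hand":0},{"translation":[0,0,-80],"twist":[0,0,0],"hand":0},{"translation":[0,0,-95],"twist":[0,0,0],"hand":0},{"translation":[0,0,-95],"twist":[0,0,0],"hand":0}]'

```text
t: 5.78
tool_pos: [0.6353, -0.0119, 0.11]
eef_rot: [0.001, 0.81, 0.587, 0.001]
wrist_force: [0.6, 0.4, -2.6]
grip_width: 0.02
```

```bash
cat > forkm.py <<'E'
from h import *
def run(tag):
    M=T(); f=grab('wrist'); save('wf%s.png'%tag,f['image']); W=cloud(f); np.save('wf.npy',W); np.save('wfi.npy',f['image'])
    P=(W-M[:3,3])@M[:3,:3]  # tool frame (down-ish)
    I=f['image'].astype(int)
    m=(P[...,2]>.0)&(P[...,2]<.02)&(np.abs(P[...,1])<.08)&(P[...,0]<.05)&(P[...,0]>-.02)
    print('n',m.sum(),'z tool of foot top mm',np.percentile(P[m][:,2]*1000,[5,50,95]).round(1))
    q=P[m]*1000
    A=np.c_[q[:,:2],np.ones(len(q))]; c=np.linalg.lstsq(A,q[:,2],rcond=None)[0]; print('plane slope x,y (deg)',np.degrees(c[:2]).round(2),'z0',c[2].round(2))
    # side edge: max x per y column
    ys=np.arange(-25,40,2); ex=[np.percentile(q[abs(q[:,1]-y)<1.2][:,0],98) if (abs(q[:,1]-y)<1.2).sum()>5 else np.nan for y in ys]
    ex=np.array(ex); ok=np.isfinite(ex); p=np.polyfit(ys[ok],ex[ok],1); print('edge x=',p[1].round(2),'slope deg',np.degrees(p[0]).round(2), ex.round(1))
    print('y range', np.percentile(q[:,1],[0.5,99.5]).round(1))
    print(M.round(4), monitor.sense()['wrist_force'].round(2), monitor.sense()['grip_width'])
if __name__=='__main__':
    import sys; run(sys.argv[1])
E
python3 forkm.py 5
```

```text
n 9923 z tool of foot top mm [2.  4.2 6.3]
plane slope x,y (deg) [3.02 0.28] z0 3.08
edge x= 31.85 slope deg -0.01 [31.9 31.7 31.8 31.8 31.8 31.9 31.9 31.8 31.9 31.8 31.8 31.8 31.8 31.9
 31.9 31.9 31.9 31.8 31.9 31.9 31.9 31.8 31.9 31.9 31.9 31.8 31.8 31.9
 31.9 31.8 31.8 31.7 31.8]
y range [-29.1  63.3]
[[ 3.114e-01  9.503e-01  2.300e-03  6.353e-01]
 [ 9.503e-01 -3.114e-01  0.000e+00 -1.190e-02]
 [ 7.000e-04  2.200e-03 -1.000e+00  1.100e-01]
 [ 0.000e+00  0.000e+00  0.000e+00  1.000e+00]] [-0.68 -0.5  -2.49] 0.01961915039458171
```

View pics/wf5.png

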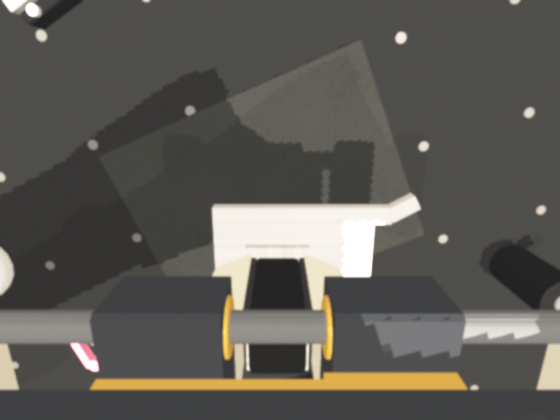

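```bash
python3 - <<'E'
from h import *
W=np.load('wf.npy'); M=T(); P=(W-M[:3,3])@M[:3,:3]*1000
def fit(q,n):
    for _ in range(3):
        A=np.c_[q[:,:2],np.ones(len(q))]; c=np.linalg.lstsq(A,q[:,2],rcond=None)[0]; r=q[:,2]-A@c; q=q[abs(r)<2*r.std()+.1]
    print(n,len(q),np.degrees(c[:2]).round(2),c[2].round(2),'resid',r.std().round(2))
m=(W[...,2]>-.004)&(W[...,2]<.006); fit(P[m],'table')
m=(P[...,2]>0)&(P[...,2]<9)&(P[...,1]>14)&(P[...,1]<43)&(P[...,0]>4)&(P[...,0]<31); fit(P[m],'foot front')
m=(P[...,2]>0)&(P[...,2]<9)&(P[...,1]>-27)&(P[...,1]<43)&(P[...,0]>14)&(P[...,0]<31); fit(P[m],'foot side')
E
```

```text
table 137781 [-0.02  0.01] 107.63 resid 1.28
foot front 2937 [-0.15 -0.14] 2.93 resid 0.51
foot side 4876 [-0.08 -0.12] 2.89 resid 0.52
```

```bash
python3 - <<'E'
from h import *
W=np.load('w2.npy')*1000; s=(slice(60,215),slice(185,395)); P=W[s].reshape(-1,3)
a=np.radians(1.8); o=np.array([607.8,-214.0]); Rm=np.array([[np.cos(a),np.sin(a)],[-np.sin(a),np.cos(a)]])
L=(P[:,:2]-o)@Rm.T; m=(P[:,2]>30)&(P[:,2]<40)&(L[:,0]<-35)&(L[:,0]>-105)&(abs(L[:,1])<40); c=L[m]
print('lens',((L[(P[:,2]>31)&(P[:,2]<41)&(L[:,0]>25)]).mean(0)))
print(c.min(0),c.max(0))
ys=np.arange(-30,25,2.); e=[(y,np.percentile(c[abs(c[:,1]-y)<1.2][:,0],3)) for y in ys if (abs(c[:,1]-y)<1.2).sum()>6]
e=np.array(e); print(e.round(1).tolist())
E
```

```text
lens [53.90369802  0.36831893]
[-87.61670333 -27.06652177] [-45.3935458   18.67646519]
[[-26.0, -84.3], [-24.0, -84.2], [-22.0, -85.9], [-20.0, -86.2], [-18.0, -86.5], [-16.0, -86.8], [-14.0, -87.0], [-12.0, -86.6], [-10.0, -86.8], [-8.0, -87.0], [-6.0, -87.1], [-4.0, -86.8], [-2.0, -86.8], [0.0, -87.2], [2.0, -86.8], [4.0, -86.8], [6.0, -86.6], [8.0, -86.8], [10.0, -86.4], [12.0, -86.0], [14.0, -85.2], [16.0, -84.3], [18.0, -83.4]]
```

```bash
python3 - <<'E'
from h import *
print(rel([.441,-.2223,.125],1.8))
E
```

```text
(array([-260. , -118.4,  -16.3]), array([ 2.000e-02,  1.000e-02, -1.994e+01]))
```

Request:
carry_out --deltas '[{"translation":[-20,-9,-16],"twist":[0,0,-1.5],"hand":0},{"translation":[-60,-27,-16],"twist":[0,0,-4.5],"hand":0},{"translation":[-105,-48,-16],"twist":[0,0,-8],"hand":0},{"translation":[-150,-68,-16],"twist":[0,0,-11.5],"hand":0},{"translation":[-195,-89,-16],"twist":[0,0,-15],"hand":0},{"translation":[-230,-105,-16],"twist":[0,0,-18],"hand":0},{"translation":[-252,-115,-16],"twist":[0,0,-19.5],"hand":0},{"translation":[-260,-118.4,-16],"twist":[0,0,-20],"hand":0},{"translation":[-260,-118.4,-16],"twist":[0,0,-20],"hand":0},{"translation":[-260,-118.4,-16],"twist":[0,0,-20],"hand":0}]'

```text
t: 7.08
tool_pos: [0.442, -0.221, 0.1246]
eef_rot: [-0.0, 0.695, 0.719, 0.0]
wrist_force: [0.2, -0.0, -0.9]
grip_width: 0.02
```

```bash
python3 - <<'E'
from h import *
print(monitor.sense()['wrist_force']);f=grab('wrist'); save('w6.png',f['image']); np.save('w6.npy',cloud(f)); M=T(); print(M.round(4), rel([.441,-.2223,.0402],1.8))
W=np.load('w6.npy')*1000; P=W.reshape(-1,3)
a=np.radians(1.8); o=np.array([607.8,-214.0]); Rm=np.array([[np.cos(a),np.sin(a)],[-np.sin(a),np.cos(a)]])
L=(P[:,:2]-o)@Rm.T
for n,m in dict(head=(P[:,2]>42)&(P[:,2]<53)&(np.hypot(*L.T)<30),clip=(P[:,2]>29.5)&(P[:,2]<40)&(L[:,0]<-35)&(L[:,0]>-105)&(abs(L[:,1])<40),plate=(abs(P[:,2]-26)<3.3)&(abs(L[:,1])<55)&(L[:,0]>-125)).items():
    if m.sum(): print(n,m.sum(),L[m].min(0),L[m].max(0),np.median(P[m,2]))
E
```

```text
[ 0.20184614 -0.00236315 -0.89549324]
[[-3.410e-02  9.994e-01  4.000e-04  4.420e-01]
 [ 9.994e-01  3.410e-02  5.000e-04 -2.210e-01]
 [ 5.000e-04  4.000e-04 -1.000e+00  1.246e-01]
 [ 0.000e+00  0.000e+00  0.000e+00  1.000e+00]] (array([-1.3, -1.1, 84.4]), array([ 0.02, -0.03,  0.15]))
head 2608 [-19.48203858 -18.70849595] [18.47761379 18.72229821] 48.50887120557851
clip 1557 [-88.29043621 -27.05228104] [-45.50884534  18.84331345] 34.43402095598774
plate 17005 [-115.52792073  -43.43784455] [49.07057141 49.09304864] 26.619393900321363
```

View pics/w6.png

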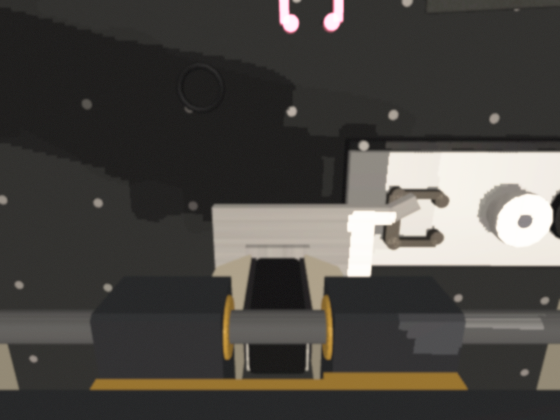

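This view gives the same clip and post positions, and the prongs clear the clip by about 13 mm. Lowering to 3 mm above the plate.

Request:
carry_out --deltas '[{"translation":[-1.2,-1,20],"twist":[0,0,0],"hand":0},{"translation":[-1.2,-1,45],"twist":[0,0,0],"hand":0},{"translation":[-1.2,-1,65],"twist":[0,0,0],"hand":0},{"translation":[-1.2,-1,78],"twist":[0,0,0],"hand":0},{"translation":[-1.2,-1,84],"twist":[0,0,0],"hand":0},{"translation":[-1.2,-1,84],"twist":[0,0,0],"hand":0},{"translation":[-1.2,-1,84],"twist":[0,0,0],"hand":0}]'

```text
t: 8.0
tool_pos: [0.4407, -0.2235, 0.0413]
eef_rot: [0.001, 0.695, 0.719, 0.0]
wrist_force: [-0.1, -0.0, -1.7]
grip_width: 0.0201
```

```bash
python3 - <<'E'
from h import *
print(monitor.sense()['wrist_force']);f=grab('wrist'); save('w7.png',f['image']); M=T(); print(M.round(4))
f=grab('side'); save('s7.png',f['image'][240:350,190:350],4.5)
E
```

```text
[-1.32944733e-01 -3.21153866e-06 -1.71320719e+00]
[[-3.230e-02  9.995e-01  1.000e-03  4.407e-01]
 [ 9.995e-01  3.230e-02 -5.000e-04 -2.236e-01]
 [-6.000e-04  1.000e-03 -1.000e+00  4.130e-02]
 [ 0.000e+00  0.000e+00  0.000e+00  1.000e+00]]
```

View pics/w7.png

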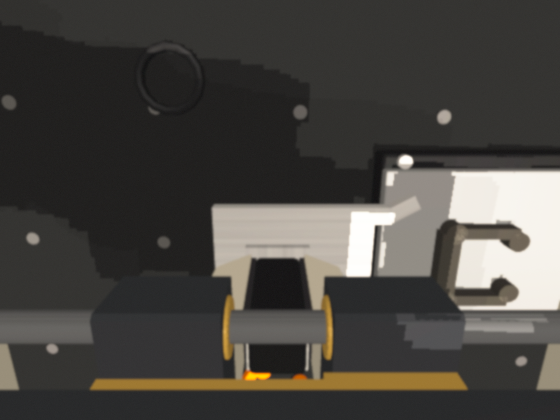

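View pics/s7.png

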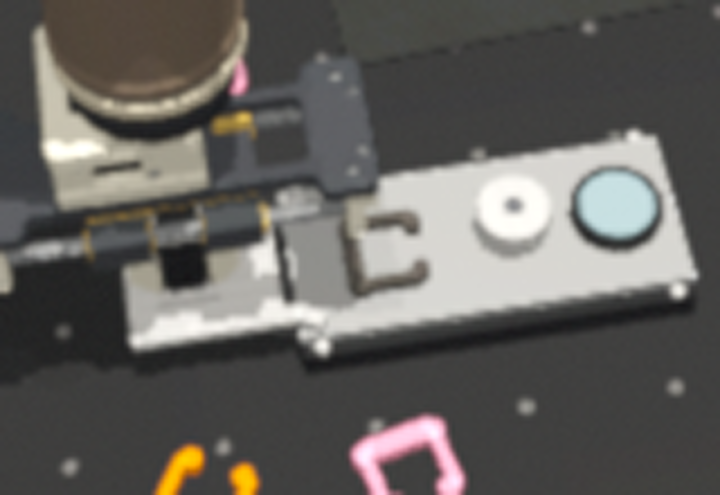

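Request:
carry_out --deltas '[{"translation":[0.5,10,1],"twist":[0,0,0],"hand":0},{"translation":[0.5,20,1],"twist":[0,0,0],"hand":0},{"translation":[0.5,28,1],"twist":[0,0,0],"hand":0},{"translation":[0.5,33,1],"twist":[0,0,0],"hand":0},{"translation":[0.5,37,1],"twist":[0,0,0],"hand":0},{"translation":[0.5,37,1],"twist":[0,0,0],"hand":0}]'

```text
t: 8.85
tool_pos: [0.4773, -0.2217, 0.0397]
eef_rot: [0.0, 0.695, 0.719, 0.0]
wrist_force: [-0.1, -1.1, -2.3]
grip_width: 0.0199
```

```bash
cat > look.py <<'E'
from h import *
import sys
t=sys.argv[1]
s=monitor.sense();print(s['t'],s['wrist_force'].round(2));M=T(); print(M.round(4))
f=grab('wrist'); W=cloud(f)*1000; i=f['image'][150:330,200:560]; save('w%s.png'%t,i,2)
f=grab('side'); save('s%s.png'%t,f['image'][240:350,210:370],4.5)
a=np.radians(1.8); o=np.array([607.8,-214.0]); Rm=np.array([[np.cos(a),np.sin(a)],[-np.sin(a),np.cos(a)]])
print('TCP in pivot',Rm@(M[:2,3]*1000-o))
E
python3 look.py 8
```

```text
8.85 [-0.06 -1.05 -2.33]
[[-0.0326  0.9995  0.      0.4773]
 [ 0.9995  0.0326  0.     -0.2217]
 [-0.      0.     -1.      0.0397]
 [ 0.      0.      0.      1.    ]]
TCP in pivot [-130.65802543   -3.5507119 ]
```

View pics/w8.png

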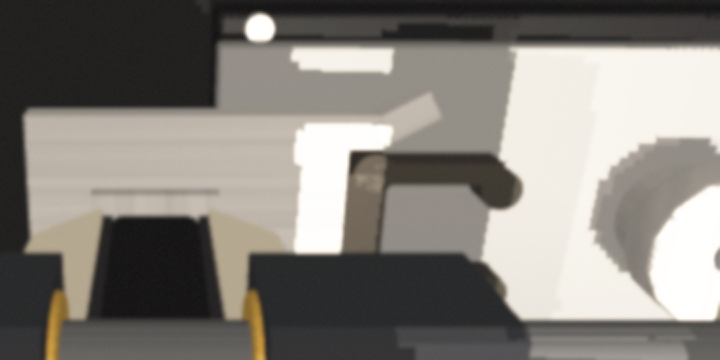

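View pics/s8.png

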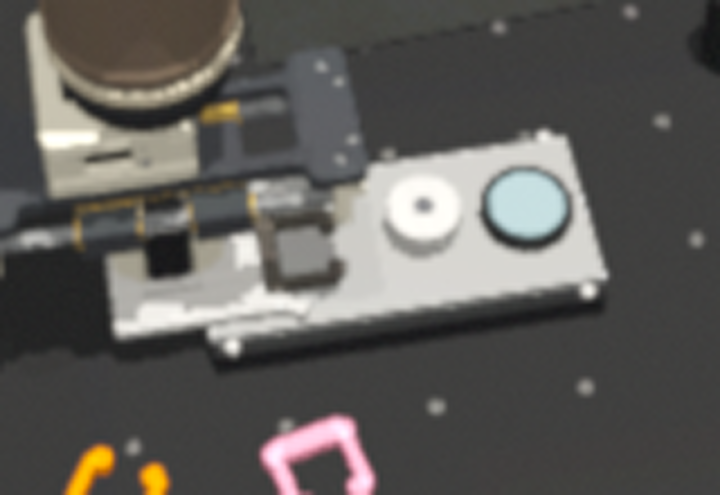

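The clip sits between the prongs against the face. I push it forward while bringing it onto the pivot's axis, before the nibs reach the post.

Request:
carry_out --deltas '[{"translation":[1,4,0],"twist":[0,0,0],"hand":0},{"translation":[2,8,0],"twist":[0,0,0],"hand":0},{"translation":[3,12,0],"twist":[0,0,0],"hand":0},{"translation":[4,16,0],"twist":[0,0,0],"hand":0},{"translation":[5,20,0],"twist":[0,0,0],"hand":0},{"translation":[5.5,24,0],"twist":[0,0,0],"hand":0},{"translation":[5.5,26,0],"twist":[0,0,0],"hand":0},{"translation":[5.5,26,0],"twist":[0,0,0],"hand":0}]'

```text
t: 9.95
tool_pos: [0.5032, -0.2153, 0.0397]
eef_rot: [0.0, 0.696, 0.719, 0.0]
wrist_force: [1.0, -0.3, -1.5]
grip_width: 0.0198
```

```bash
python3 look.py 9; python3 - <<'E'
from h import *
f=grab('wrist'); W=cloud(f)*1000; P=W.reshape(-1,3); save('w9f.png',f['image'])
a=np.radians(1.8); o=np.array([607.8,-214.0]); Rm=np.array([[np.cos(a),np.sin(a)],[-np.sin(a),np.cos(a)]]); L=(P[:,:2]-o)@Rm.T
m=(P[:,2]>29.5)&(P[:,2]<42)&(L[:,0]<-19)&(L[:,0]>-60)&(abs(L[:,1])<40)
for x in range(-58,-20,4):
    q=L[m&(abs(L[:,0]-x)<1)]; 
    if len(q): print(x,q[:,1].min().round(1),q[:,1].max().round(1))
E
```

```text
9.95 [ 1.03 -0.3  -1.47]
[[-3.250e-02  9.995e-01  2.000e-04  5.032e-01]
 [ 9.995e-01  3.250e-02  0.000e+00 -2.153e-01]
 [-0.000e+00  2.000e-04 -1.000e+00  3.970e-02]
 [ 0.000e+00  0.000e+00  0.000e+00  1.000e+00]]
TCP in pivot [-104.61833357    1.95674077]
-58 -1.4 34.1
-54 -1.7 34.0
-50 -1.4 36.0
-46 16.2 38.1
-42 16.4 39.4
-38 16.3 22.1
-34 16.6 22.3
-30 16.7 22.0
-26 11.9 22.0
-22 -9.1 21.9
```

View pics/w9.png

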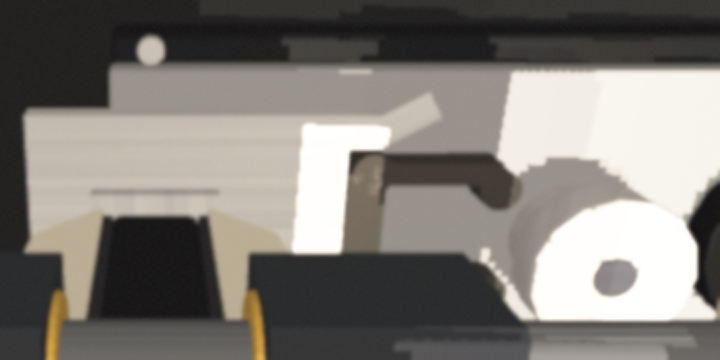

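View pics/s9.png

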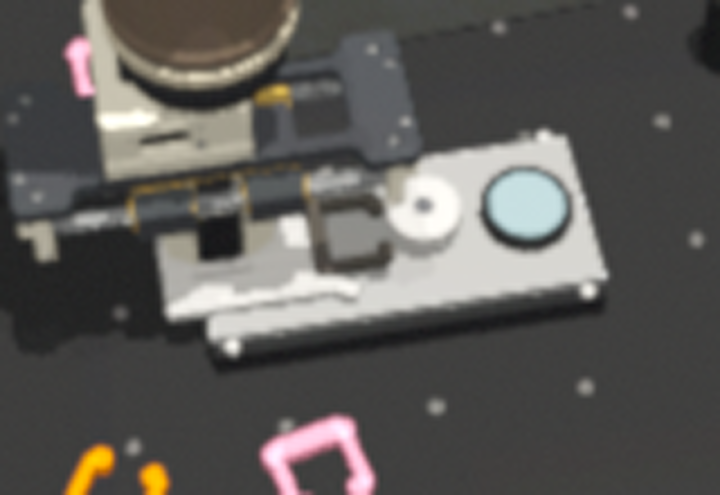

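Request:
carry_out --deltas '[{"translation":[0.7,4,0],"twist":[0,0,0],"hand":0},{"translation":[0.7,8,0],"twist":[0,0,0],"hand":0},{"translation":[0.7,11,0],"twist":[0,0,0],"hand":0},{"translation":[0.7,14,0],"twist":[0,0,0],"hand":0},{"translation":[0.7,17,0],"twist":[0,0,0],"hand":0}]'

```text
t: 10.72
tool_pos: [0.5182, -0.2146, 0.0392]
eef_rot: [-0.001, 0.696, 0.718, -0.001]
wrist_force: [-5.8, -1.4, -0.9]
grip_width: 0.02
```

```bash
python3 look.py 10
```

```text
10.725 [-5.79 -1.45 -0.85]
[[-3.150e-02  9.995e-01 -3.400e-03  5.182e-01]
 [ 9.995e-01  3.150e-02 -3.000e-04 -2.146e-01]
 [-2.000e-04 -3.400e-03 -1.000e+00  3.920e-02]
 [ 0.000e+00  0.000e+00  0.000e+00  1.000e+00]]
TCP in pivot [-89.53595698   2.16879753]
```

View pics/w10.png

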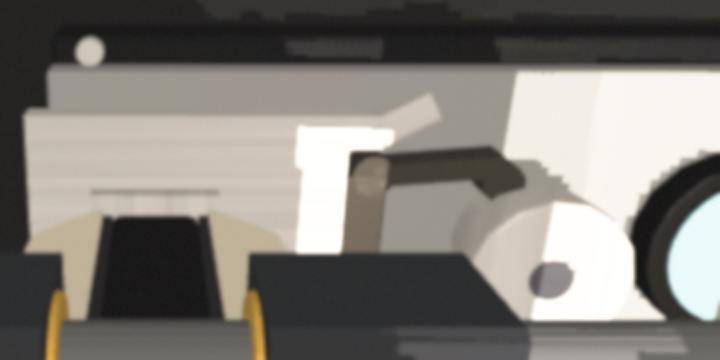

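View pics/s10.png

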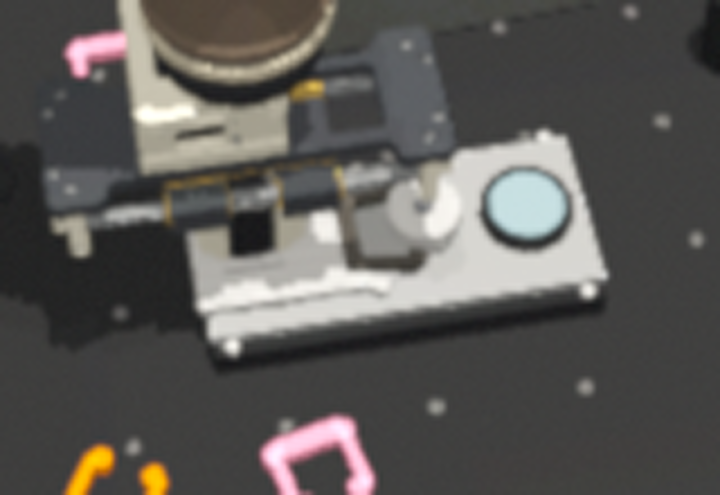

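The nibs are riding onto the post at 5.8 N with the arms spreading evenly. Before going on, I check the clearance of the gripper's outer tab, at (307,280) in the side view, over the post.

```bash
python3 - <<'E'
from h import *
f=grab('side'); W=cloud(f)
for v in range(268,288,2): print(v,[tuple((W[v,u]*1000).round(0).astype(int)) if np.isfinite(W[v,u,0]) else None for u in (302,306,309)])
E
```

```text
268 [(np.int64(598), np.int64(-234), np.int64(146)), (np.int64(606), np.int64(-235), np.int64(145)), (np.int64(612), np.int64(-238), np.int64(149))]
270 [(np.int64(597), np.int64(-239), np.int64(146)), (np.int64(605), np.int64(-239), np.int64(144)), (np.int64(611), np.int64(-241), np.int64(146))]
272 [(np.int64(596), np.int64(-243), np.int64(145)), (np.int64(604), np.int64(-245), np.int64(146)), (np.int64(610), np.int64(-246), np.int64(146))]
274 [(np.int64(595), np.int64(-248), np.int64(144)), (np.int64(604), np.int64(-249), np.int64(144)), (np.int64(610), np.int64(-249), np.int64(143))]
276 [(np.int64(595), np.int64(-251), np.int64(142)), (np.int64(604), np.int64(-249), np.int64(137)), (np.int64(610), np.int64(-248), np.int64(134))]
278 [(np.int64(597), np.int64(-242), np.int64(120)), (np.int64(604), np.int64(-251), np.int64(132)), (np.int64(610), np.int64(-250), np.int64(129))]
280 [(np.int64(597), np.int64(-244), np.int64(116)), (np.int64(604), np.int64(-250), np.int64(123)), (np.int64(625), np.int64(-188), np.int64(25))]
282 [(np.int64(605), np.int64(-205), np.int64(46)), (np.int64(604), np.int64(-253), np.int64(120)), (np.int64(620), np.int64(-208), np.int64(47))]
284 [(np.int64(604), np.int64(-209), np.int64(45)), (np.int64(605), np.int64(-249), np.int64(107)), (np.int64(620), np.int64(-212), np.int64(46))]
286 [(np.int64(603), np.int64(-216), np.int64(48)), (np.int64(612), np.int64(-218), np.int64(48)), (np.int64(618), np.int64(-219), np.int64(48))]
```

The tab is at about 105 mm and clears the 48 mm post, so I push through the snap.

Request:
carry_out --deltas '[{"translation":[0,3,0],"twist":[0,0,0],"hand":0},{"translation":[0,6,0],"twist":[0,0,0],"hand":0},{"translation":[0,9,0],"twist":[0,0,0],"hand":0},{"translation":[0,12,0],"twist":[0,0,0],"hand":0},{"translation":[0,15,0],"twist":[0,0,0],"hand":0},{"translation":[0,17,0],"twist":[0,0,0],"hand":0}]'

```text
t: 11.62
tool_pos: [0.5373, -0.2134, 0.0398]
eef_rot: [0.0, 0.695, 0.719, 0.0]
wrist_force: [-0.2, 0.3, -2.7]
grip_width: 0.0197
```

```bash
python3 look.py 11
```

```text
11.625 [-0.19  0.3  -2.73]
[[-3.270e-02  9.995e-01  3.000e-04  5.373e-01]
 [ 9.995e-01  3.270e-02 -0.000e+00 -2.134e-01]
 [-0.000e+00  3.000e-04 -1.000e+00  3.980e-02]
 [ 0.000e+00  0.000e+00  0.000e+00  1.000e+00]]
TCP in pivot [-70.43848559   2.76418024]
```

View pics/w11.png

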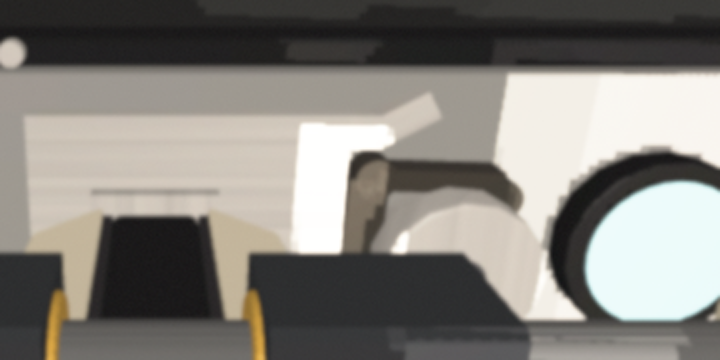

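View pics/s11.png

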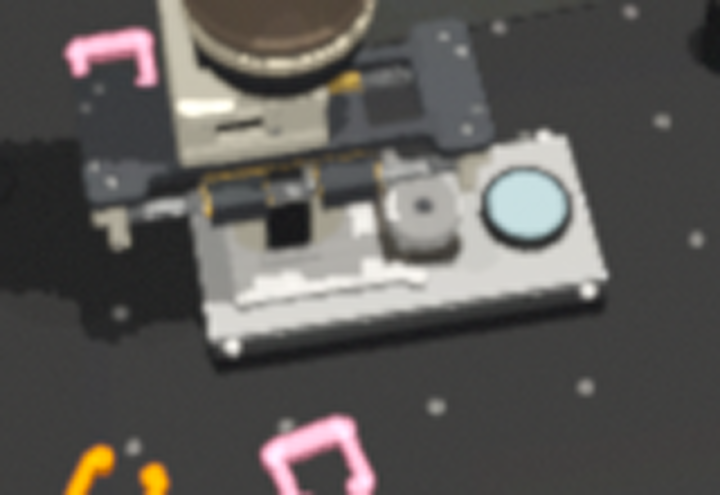

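The arms have snapped round the groove and the force is near zero. I press on gently against the hard stop to make sure it is seated.

Request:
carry_out --deltas '[{"translation":[0,1.5,0],"twist":[0,0,0],"hand":0},{"translation":[0,2.5,0],"twist":[0,0,0],"hand":0},{"translation":[0,2.5,0],"twist":[0,0,0],"hand":0}]'

```text
t: 12.1
tool_pos: [0.5387, -0.2136, 0.0395]
eef_rot: [-0.0, 0.696, 0.718, -0.0]
wrist_force: [-2.9, -0.4, -0.6]
grip_width: 0.02
```

Request:
carry_out --deltas '[{"translation":[0,1.5,0],"twist":[0,0,0],"hand":0},{"translation":[0,2.5,0],"twist":[0,0,0],"hand":0},{"translation":[0,2.5,0],"twist":[0,0,0],"hand":0}]'

```text
t: 12.48
tool_pos: [0.5389, -0.2136, 0.0391]
eef_rot: [-0.002, 0.696, 0.718, -0.002]
wrist_force: [-8.6, -0.7, 3.1]
grip_width: 0.0199
```

The fork stopped hard: the force rose to 8.6 N with no travel, and the TCP is 69 mm behind the post, as it should be when home. I back straight off and look.

Request:
carry_out --deltas '[{"translation":[0,-4,0],"twist":[0,0,0],"hand":0},{"translation":[0,-15,0],"twist":[0,0,0],"hand":0},{"translation":[0,-35,0],"twist":[0,0,0],"hand":0},{"translation":[0,-55,0],"twist":[0,0,0],"hand":0},{"translation":[0,-70,0],"twist":[0,0,0],"hand":0},{"translation":[0,-75,-25],"twist":[0,0,0],"hand":0},{"translation":[0,-75,-60],"twist":[0,0,0],"hand":0},{"translation":[0,-75,-85],"twist":[0,0,0],"hand":0},{"translation":[0,-75,-85],"twist":[0,0,0],"hand":0}]'

```text
t: 13.6
tool_pos: [0.4682, -0.2163, 0.1264]
eef_rot: [0.002, 0.696, 0.718, 0.001]
wrist_force: [0.7, -0.7, -2.2]
grip_width: 0.0199
```

```bash
python3 look.py 12; python3 - <<'E'
from h import *
f=grab('wrist'); save('w12f.png',f['image']); P=(cloud(f)*1000).reshape(-1,3); C=f['image'].reshape(-1,3).astype(int)
a=np.radians(1.8); o=np.array([607.8,-214.0]); Rm=np.array([[np.cos(a),np.sin(a)],[-np.sin(a),np.cos(a)]]); L=(P[:,:2]-o)@Rm.T
m=(P[:,2]>30)&(P[:,2]<40)&(L[:,0]<22)&(L[:,0]>-60)&(abs(L[:,1])<35)&(C.max(1)<140)
print(m.sum(),np.percentile(L[m],[1,99],axis=0).round(1))
m=(P[:,2]>43)&(P[:,2]<52)&(np.hypot(*L.T)<30); print('head',L[m].min(0),L[m].max(0))
E
python3 forkm.py 12b
```

```text
13.6 [ 0.7  -0.71 -2.17]
[[-0.0322  0.9995  0.0041  0.4682]
 [ 0.9995  0.0322 -0.0017 -0.2163]
 [-0.0019  0.004  -1.      0.1264]
 [ 0.      0.      0.      1.    ]]
TCP in pivot [-139.57848053    2.10499041]
1316 [[-24.2 -20.1]
 [ 15.   22.8]]
head [-19.57364112 -18.78330859] [19.09460584 18.69433464]
n 9889 z tool of foot top mm [2.4 4.1 6.1]
plane slope x,y (deg) [2.78 0.24] z0 3.08
edge x= 31.8 slope deg -0.01 [31.8 31.8 31.8 31.8 31.7 31.8 31.8 31.8 31.8 31.8 31.8 31.8 31.8 31.8
 31.7 31.8 31.8 31.8 31.8 31.8 31.8 31.8 31.8 31.8 31.8 31.8 31.8 31.8
 31.8 31.8 31.8 31.8 31.8]
y range [-29.3  63.2]
[[-3.240e-02  9.995e-01 -1.100e-03  4.662e-01]
 [ 9.995e-01  3.240e-02  3.000e-04 -2.157e-01]
 [ 4.000e-04 -1.100e-03 -1.000e+00  1.238e-01]
 [ 0.000e+00  0.000e+00  0.000e+00  1.000e+00]] [-1.2   0.09 -2.5 ] 0.019704883450784656
```

View pics/w12f.png

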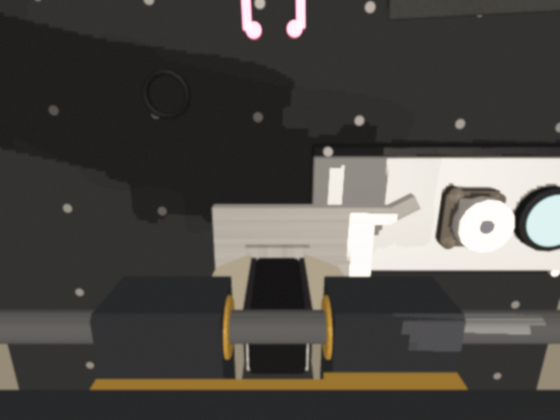

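View pics/s12.png

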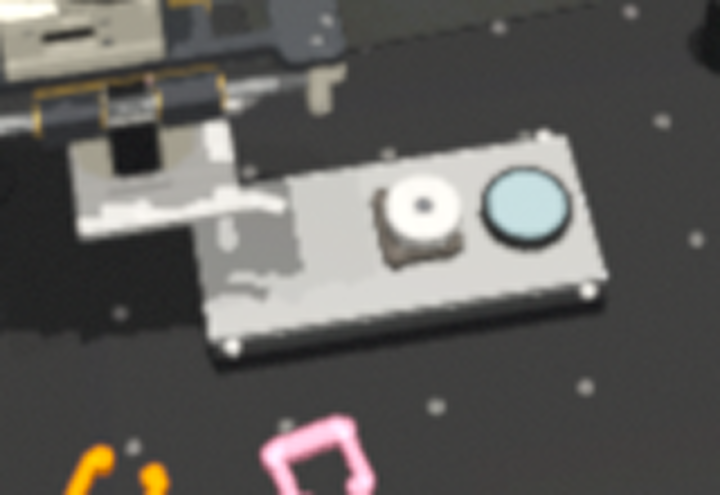

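The clip is home: its back's outer face is at x = -24.2 mm against a nominal -24, and it is symmetric about the post. The fork has not slipped in the grip. I return it to where it stood on the mat.

```bash
python3 - <<'E'
from h import *
print(T()[:3,3],rel([.635,-.0125,.1264],-18.2))
E
```

```text
[ 0.46615543 -0.21561397  0.12356476] (array([197.5, 175.4,  -3. ]), array([-1.000e-01, -2.000e-02,  2.007e+01]))
```

Request:
carry_out --deltas '[{"translation":[15,13,0],"twist":[0,0,1.5],"hand":0},{"translation":[45,40,0],"twist":[0,0,4.5],"hand":0},{"translation":[80,71,0],"twist":[0,0,8],"hand":0},{"translation":[115,102,0],"twist":[0,0,11.5],"hand":0},{"translation":[150,133,0],"twist":[0,0,15],"hand":0},{"translation":[178,158,0],"twist":[0,0,18],"hand":0},{"translation":[193,171,0],"twist":[0,0,19.6],"hand":0},{"translation":[197.5,175.4,0],"twist":[0,0,20],"hand":0},{"translation":[197.5,175.4,0],"twist":[0,0,20],"hand":0},{"translation":[197.5,175.4,0],"twist":[0,0,20],"hand":0}]'

```text
t: 15.05
tool_pos: [0.6351, -0.0142, 0.1243]
eef_rot: [0.0, 0.81, 0.586, -0.001]
wrist_force: [-0.6, 0.0, -1.8]
grip_width: 0.0197
```

```bash
python3 - <<'E'
from h import *
print(T().round(4),rel([.635,-.0125,.0155],-18.2)); f=grab('wrist'); save('w13.png',f['image'])
E
```

```text
[[ 3.123e-01  9.500e-01 -1.000e-03  6.351e-01]
 [ 9.500e-01 -3.123e-01 -8.000e-04 -1.420e-02]
 [-1.100e-03 -7.000e-04 -1.000e+00  1.243e-01]
 [ 0.000e+00  0.000e+00  0.000e+00  1.000e+00]] (array([  1.7,  -0.6, 108.8]), array([-0.04,  0.06, -0.  ]))
```

View pics/w13.png

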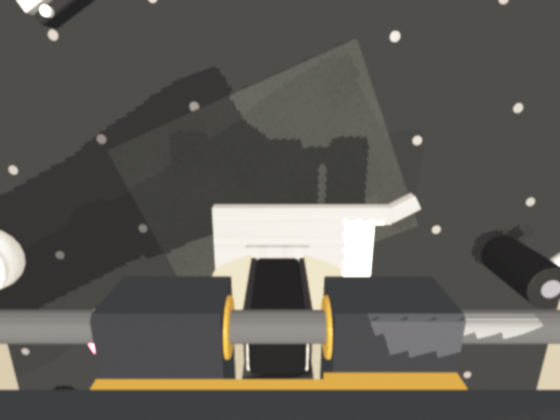

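The fork is over the mat and nothing lies below it. Lowering.

Request:
carry_out --deltas '[{"translation":[1,0,25],"twist":[0,0,0],"hand":0},{"translation":[1,0,55],"twist":[0,0,0],"hand":0},{"translation":[1,0,80],"twist":[0,0,0],"hand":0},{"translation":[1,0,97],"twist":[0,0,0],"hand":0},{"translation":[1,0,104],"twist":[0,0,0],"hand":0},{"translation":[1,0,108],"twist":[0,0,0],"hand":0},{"translation":[1,0,109.5],"twist":[0,0,0],"hand":0},{"translation":[1,0,109.5],"twist":[0,0,0],"hand":0}]'

```text
t: 16.1
tool_pos: [0.6365, -0.0117, 0.0158]
eef_rot: [0.0, 0.81, 0.587, 0.0]
wrist_force: [-0.5, 0.4, -2.2]
grip_width: 0.0199
```

Request:
carry_out --deltas '[{"translation":[0,0,1],"twist":[0,0,0],"hand":0},{"translation":[0,0,2],"twist":[0,0,0],"hand":0},{"translation":[0,0,2],"twist":[0,0,0],"hand":0}]'

```text
t: 16.48
tool_pos: [0.6364, -0.0118, 0.0137]
eef_rot: [0.0, 0.81, 0.587, 0.0]
wrist_force: [-0.7, -0.4, 4.0]
grip_width: 0.0202
```

The fork is standing on the mat. Releasing.

Request:
carry_out --deltas '[{"translation":[0,0,1.5],"twist":[0,0,0],"hand":0.35},{"translation":[0,0,1.5],"twist":[0,0,0],"hand":0.6},{"translation":[0,0,1.5],"twist":[0,0,0],"hand":0.6},{"translation":[0,0,1.5],"twist":[0,0,0],"hand":0.6},{"translation":[0,0,1.5],"twist":[0,0,0],"hand":0.6},{"translation":[0,0,1.5],"twist":[0,0,0],"hand":0.6}]'

```text
t: 17.23
tool_pos: [0.6362, -0.0118, 0.0118]
eef_rot: [0.0, 0.81, 0.587, 0.0]
wrist_force: [0.5, 1.1, 0.2]
grip_width: 0.0548
```

Request:
carry_out --deltas '[{"translation":[0,0,-10],"twist":[0,0,0],"hand":0.6},{"translation":[0,0,-30],"twist":[0,0,0],"hand":0.6},{"translation":[0,0,-60],"twist":[0,0,0],"hand":0.6},{"translation":[0,0,-110],"twist":[0,0,0],"hand":0.6},{"translation":[-40,0,-160],"twist":[0,0,0],"hand":0.6},{"translation":[-95,0,-200],"twist":[0,0,0],"hand":0.8},{"translation":[-130,0,-230],"twist":[0,0,0],"hand":1},{"translation":[-130,0,-230],"twist":[0,0,0],"hand":1},{"translation":[-130,0,-230],"twist":[0,0,0],"hand":1}]'

```text
t: 18.35
tool_pos: [0.5957, -0.1346, 0.2426]
eef_rot: [0.0, 0.81, 0.587, 0.001]
wrist_force: [0.2, 0.3, 0.2]
grip_width: 0.0895
```

```bash
python3 - <<'E'
from h import *
s=monitor.sense(); print(s['t'],s['wrist_force'])
f=grab('wrist'); save('w14.png',f['image'],1.4); P=(cloud(f)*1000).reshape(-1,3); C=f['image'].reshape(-1,3).astype(int)
a=np.radians(1.8); o=np.array([607.8,-214.0]); Rm=np.array([[np.cos(a),np.sin(a)],[-np.sin(a),np.cos(a)]]); L=(P[:,:2]-o)@Rm.T
m=(P[:,2]>30)&(P[:,2]<40)&(L[:,0]<22)&(L[:,0]>-60)&(abs(L[:,1])<35)
print('clip',m.sum(),np.percentile(L[m],[1,99],axis=0).round(1) if m.any() else '')
m=(P[:,2]>61)&(P[:,2]<72)&(np.hypot(P[:,0]-635,P[:,1]+13)<40); print('handle',np.median(P[m],0), P[m].min(0),P[m].max(0))
f=grab('side'); save('s14.png',f['image'],1.4)
E
```

```text
18.35 [0.1505685  0.34412757 0.22342542]
clip 483 [[-23.3 -21. ]
 [ 18.3  23.1]]
handle [636.33920411 -13.32710895  67.26180659] [623.18629352 -26.23614141  61.86062301] [6.49666701e+02 3.12832288e-01 7.03880107e+01]
```

View pics/w14.png

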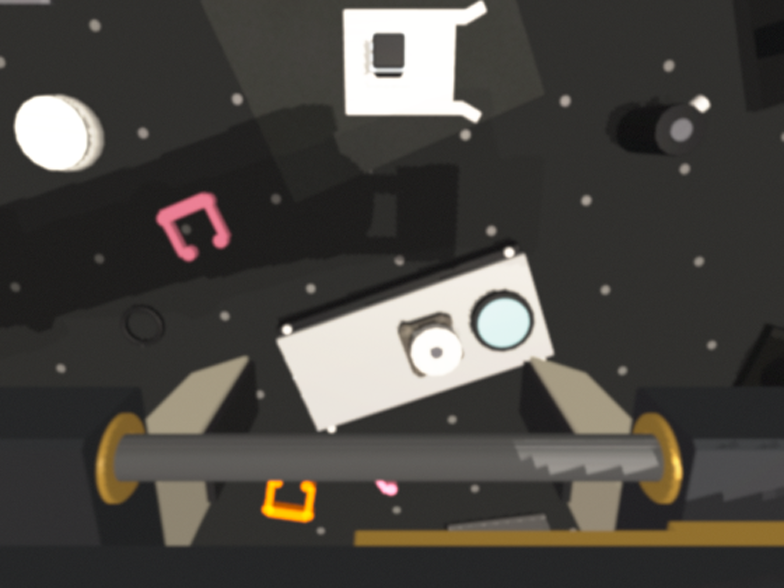

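View pics/s14.png

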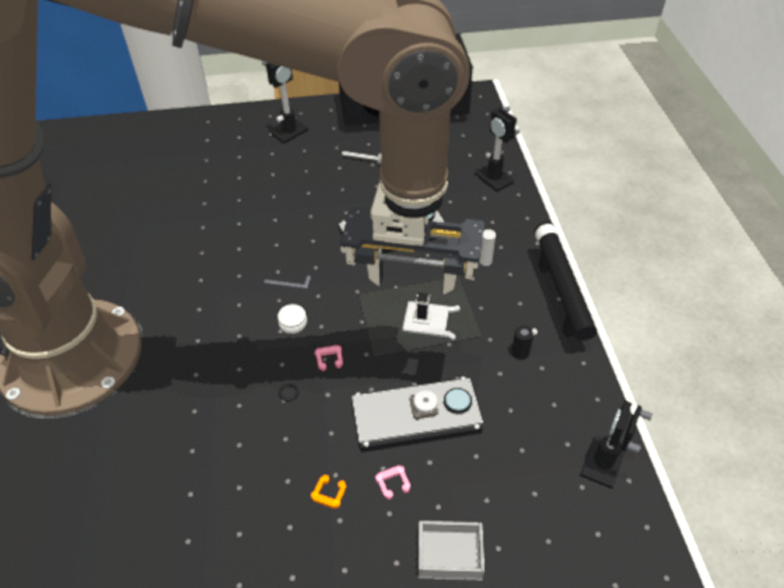

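The clip is seated round the post at (432,345), the fork stands upright on the mat at (400,60), and the arm is clear. Nothing else has moved, so I hand in.

```bash
python3 -c "
from h import *
print(bot.hand_in())"
```

```text
the job is handed in; nothing more can be done
None
```

The clip is home in the groove of the bare pivot's post, and the fork is standing upright back on its mat. I handed the job in at about 18.5 s of the 51 s allowed.

- **Push:** I gripped the fork by its handle, brought the clip in line with the post, and pushed it through the snap with the fork about 3 mm clear of the plate. The highest force I saw was about 9 N, read at the end of each move. I then pressed until the fork met a hard stop: force rose with no further travel.
- **Clip:** After I backed off, its outer face measured 24.2 mm behind the post axis, against 24 mm nominal. The final, more oblique view read 23.3 mm, which is within the cameras' 2 mm calibration. The clip was symmetric about the post to within about 1.5 mm.
- **Fork:** Its handle stands at (636, -13) mm, within 1 mm of where it started, and the gripper is open and clear.
- **Everything else:** In the last images the other things in view appear not to have moved, judged by eye. The arm hid the other pivot in the final views. No check failed.

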